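# Unlatch the honey-brown peg basket and lay its lid in the tray

## Task

Open the honey-brown rattan-look basket so that the clothespins in it can be reached: turn its black latch knob a quarter turn clockwise (seen from above), leaving the lid in its seat until the latch is off it. Then lift the lid off by its white pull, lay it flat in the aluminium tray, right side up, let go, and leave the latch turned.

Things in the scene. Friction and masses are not known exactly. Their poses are not given: they have to be found in the camera images.
- honey_latch (a joint): Latch angle, rad, 0 to 1.57, stops at both ends. 0: latched, the steel tongue points over the lid; grows as the knob turns clockwise seen from above; at 1.57 the tongue lies beside the lid (clear of it from 1.05 on). Starts at 0 to 0.2. Takes about 0.05 N m and stays where left. Tongue: 10 mm wide, 5 to 9 mm above the basket's rim, reaching 50 mm from the axis.
- honey_knob (a point): Black latch knob on the near rim of the honey-brown basket (190 x 150 mm, rim 100 mm above the shelf; a grey basket has the same knob). Upright bar 44 mm long, 14 mm thick, 9 to 43 mm above the rim. Point: on the vertical turning axis, 30 mm above the rim, the height to grip. Its axes turn with the knob: x along the bar to the tongue tip, y across it (the way to pinch), z up.
- honey_lid: Loose honey-brown lid, 110 (x) x 100 (y) x 8 mm, 100 to 180 g. Origin: centre of underside, z up. White upright bar pull at its middle, 14 mm thick (x), 46 mm long (y), 8 to 46 mm above the origin; pinch it across x at about 36 mm and lift straight up. Lies 6 mm deep in the rim with 3 mm play each side; the knob's axis is 86 mm from the origin towards -x.
- tray: Loose square aluminium tray, 200 x 200 mm outside, walls 3 mm thick and 14 mm high, floor 3 mm thick, 400 g. Origin: centre of its underside, on the shelf; z up, x and y along its sides.
Things that resemble listed ones, but are neither listed nor needed, are in the scene too. There is more than one size of the part that bears honey_latch; the job needs the smaller.

How it is judged:
By the outcome, as a careful person would: the job done as asked, in the order asked, and still so for the second after the job is handed in, with the robot touching nothing.
It also fails if it takes over 51 s, if anything falls off the work surface, if the arm or the gripper's body presses on something with over 40 N, if the wrist force passes 120 N, or if a joint passes its speed limit or range.

## Robot

A 7-joint arm with a two-finger parallel gripper is mounted at the origin on the work surface. World frame = base frame: x ahead of the robot, y to its left, z up, the work surface at z = 0. Lengths are in mm, angles in rad, forces in N, time in s.
With the tool pointing down it reaches from about 400 to 875 mm from the base axis. Payload 4.4 kg.
Tool frame: the origin (TCP) lies at the very end of the fingers, on their centre line; the grasp point (between the pads) lies 19 mm behind it; y points along the fingers, z is the direction in which the jaws open and shut, and the axes are right-handed (so a half turn about y gives the same grasp; the last joint's range is limited). The gripper opens to 85 mm and grips with 20 to 120 N. Pads are 22 mm wide; open, the fingers measure 114 mm over their backs; the gripper's body (76 mm by 85 mm) begins 54 mm behind the grasp point. The pads swing forward as they close: fully open they stand 13 mm farther back than shut.
Start: joints at [1.25, 0.628, 0.038, 1.517, -0.027, 0.996, -0.02], TCP at [163.861, -629.021, 231.313] pointing down, gripper open.
Joint ranges: [-3.06, 3.06], [-0.37, 2.12], [-1.25, 1.32], [0.18, 2.47], [-1.1, 4.24], [0.23, 1.98], [-2.94, 2.94]. Speed limits (rad/s): [2.57, 2.57, 3.14, 3.14, 3.14, 3.14, 3.14].

## Interface

Orientations are given as [roll, pitch, yaw] about the fixed x, y, z axes, in that order (R = Rz(yaw) Ry(pitch) Rx(roll)).
In Python, from cell import read_state, get_image, finish_job gives the robot as it stands. The module is installed in compiled form; this text tells all that it offers.
- The arm moves only by the tool servo_tool, never from a script. Its argument "increments" is a list of rows, each an object of numbers: "dx", "dy", "dz": the shift along the world's x, y, z in cm; "ax", "ay", "az": the turn, a rotation vector about the world's x, y, z in rad; "claw": the closure, from -1 (fully open) to 1 (shut). A call has 1 to 8 rows; each row is the pose to reach, as a shift and turn from the pose commanded when the call began; what a row does not reach only later rows make up. A row lasts 1/12 s, in which the tool goes at most 41.7 mm and 7.16 degrees, less where a joint would pass 70% of its speed; a pose out of reach is approached as far as the arm can. A call with a gripper value outside its range is refused whole. The fingers move at their own pace and stop on an object; the grip force is fixed at half the most. Time passes only in rows, so rows that repeat a pose let the fingers close. It gives the time, the measured TCP pose, the force and the opening at its end, in the units of the state.
- read_state(): the state, without advancing time (a new reading comes with each control period).
- get_image(name): name is "scene" or "top" or "wrist"; returns a dict with "color" (384x512x3 uint8, red, green, blue), "fov_y" (degrees; the focal length in pixels is half the picture's height over the tangent of half this angle, whatever the lens; pixels are square), "cx", "cy" (the principal point, pixels), "k1" (the pictures are not rectified: a ray, as slopes to the right and down, at radius r is drawn at 1 + k1 r^2 times it, then the intrinsics apply), "R" (3x3) and "t" (3): a world point X has camera coordinates R X + t. Camera axes: x right, y down, z forward; pixel columns grow to the right and rows downward; lengths in mm; the calibration is good to about 2 mm. A picture is of the moment at which its call begins. There is no depth.
- finish_job(): hands the job in, once; it reports no verdict.
The state is a dict: "clock": time; "qpos": joint angles; "qd": joint speeds; "tau": joint torques, N m; "eef_pos": TCP position; "tool_rot": TCP orientation; "force": force on the tool from outside, world axes, zero at the start; "torque": the same for the moment, N m; "width": finger opening in mm.
Only numpy, scipy, OpenCV 4.12 (cv2) and the standard library are available. Lean on these libraries where they do the work, as an engineer would, in place of code of your own. Each camera call takes 0.05 s, during which the arm holds its last target.

## Working session

There is one attempt and no reset: what is moved stays moved. The work goes in short steps, Python scripts to look and compute and a tool call to move; the robot and the scene stay as the last step left them, time stands still between calls to the robot, and variables do not carry over. Pictures are saved under pics/ and viewed, and the job is handed in when it is done.

Besides the shell and the picture viewer there is one more tool, called by a JSON object that holds its "method" and its "body". servo_tool: Moves the arm, as the interface text tells. Its arguments: {"type":"object","properties":{"increments":{"type":"array","items":{"type":"object","properties":{"dx":{"type":"number"},"dy":{"type":"number"},"dz":{"type":"number"},"ax":{"type":"number"},"ay":{"type":"number"},"az":{"type":"number"},"claw":{"type":"number"}}}}},"required":["increments"]}

```bash
mkdir -p pics; python3 - <<'E'
from cell import *
import cv2,pickle
s=read_state();print(s)
d={}
for n in ["scene","top","wrist"]:
    g=get_image(n);d[n]=g
    cv2.imwrite(f"pics/a_{n}.png",g["color"][:,:,::-1])
    print(n,{k:v for k,v in g.items() if k!="color"})
pickle.dump(d,open("a.pkl","wb"))
E
```

```text
{'clock': 0.0, 'qpos': array([ 1.25020094,  0.62933323,  0.03846077,  1.51839229, -0.02699809,
        0.99628056, -0.02005984]), 'qd': array([-0.00081292,  0.00148702,  0.00022762, -0.00131583, -0.00056644,
       -0.00039157,  0.0023613 ]), 'tau': array([-4.27923387e-04, -5.63399506e+01,  1.22637190e+00, -1.93448961e+01,
        1.10356836e-02,  1.05149823e-02, -1.84406943e-06]), 'eef_pos': array([ 163.6880936 , -628.39971812,  230.39002084]), 'tool_rot': array([-1.57269083e+00, -3.75547887e-05, -2.88687180e+00]), 'force': array([ 0.27369327, -0.39978325,  0.53184499]), 'torque': array([ 0.05509169,  0.0049883 , -0.01255936]), 'width': 85.7545452140531}
scene {'fov_y': 57.04725737304019, 'cx': 256.9615089859438, 'cy': 192.50810042259562, 'k1': 0.005007398459460256, 'R': array([[-0.12811292,  0.99164305,  0.01520314],
       [ 0.80173757,  0.11257766, -0.58697797],
       [-0.58378416, -0.06301053, -0.80946015]]), 't': array([  50.20731083, -291.95660192, 1331.36671899])}
top {'fov_y': 52.02236661428788, 'cx': 248.92419763888364, 'cy': 188.36027085479122, 'k1': 0.028497151512608114, 'R': array([[ 0.00687937, -0.99995584,  0.00640175],
       [-0.99398811, -0.00753759, -0.10922829],
       [ 0.10927172, -0.00561184, -0.99399608]]), 't': array([   8.78683013,  445.71570386, 1109.14803946])}
wrist {'fov_y': 71.50635511376333, 'cx': 254.1698602695844, 'cy': 193.77361959359334, 'k1': -0.03938911305187209, 'R': array([[ 0.25260984, -0.96756724, -0.00138086],
       [-0.93122499, -0.24350868,  0.27115226],
       [-0.26269429, -0.06720984, -0.96253548]]), 't': array([-648.37920464,  -34.56024579,  379.22702237])}
```

View pics/a_scene.png

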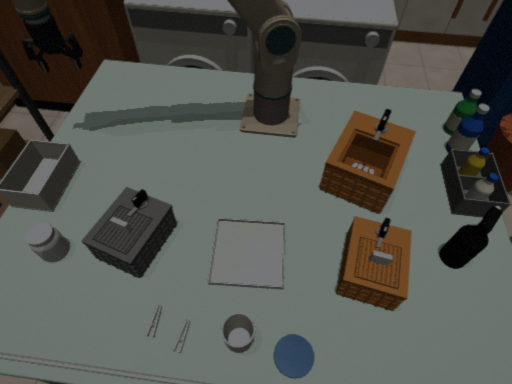

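View pics/a_top.png

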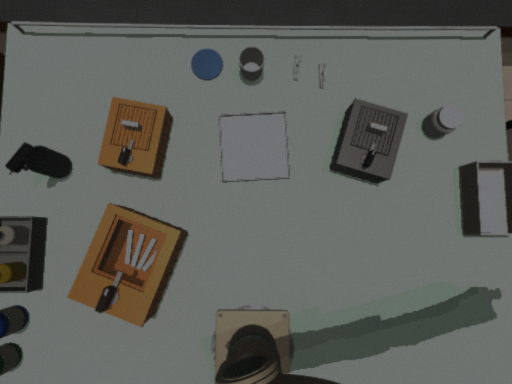

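View pics/a_wrist.png

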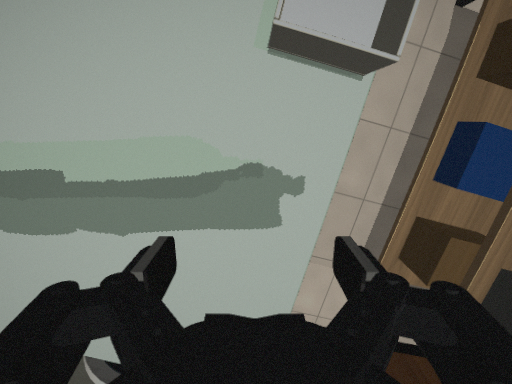

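The target is the lidded honey basket: about (378,262) in the scene view and (135,135) in the top view. The tray is at (254,147) in the top view. The larger honey basket at (128,263) is a decoy. Next I'll zoom in.

```bash
cat > h.py <<'E'
import numpy as np,cv2,pickle
from cell import *
def K(g):
    f=g["color"].shape[0]/2/np.tan(np.radians(g["fov_y"])/2)
    return np.array([[f,0,g["cx"]],[0,f,g["cy"]],[0,0,1]]),np.array([g["k1"],0,0,0,0.])
def proj(g,P):
    k,d=K(g);P=np.atleast_2d(np.array(P,float))
    return cv2.projectPoints(P,cv2.Rodrigues(g["R"])[0],np.array(g["t"]),k,d)[0][:,0]
def back(g,uv,z):
    k,d=K(g)
    n=cv2.undistortPoints(np.array(uv,float).reshape(-1,1,2),k,d)[:,0]
    r=np.c_[n,np.ones(len(n))]@g["R"]; c=-g["R"].T@g["t"]
    return c+r*((z-c[2])/r[:,2])[:,None]
def crop(g,u0,v0,u1,v1,s,name,pts=None):
    im=np.ascontiguousarray(g["color"][v0:v1,u0:u1,::-1]);im=cv2.resize(im,None,fx=s,fy=s,interpolation=cv2.INTER_CUBIC)
    if pts is not None:
        for (u,v) in pts: cv2.circle(im,(int((u-u0+.5)*s),int((v-v0+.5)*s)),2,(0,255,0),-1)
    cv2.imwrite(name,im)
E
python3 - <<'E'
from h import *
d=pickle.load(open("a.pkl","rb"))
crop(d["top"],90,85,180,185,6,"pics/b_top.png")
crop(d["scene"],330,205,420,315,5,"pics/b_scene.png")
crop(d["top"],210,100,300,190,6,"pics/b_tray.png")
E
```

```text
(no output)
```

View pics/b_top.png

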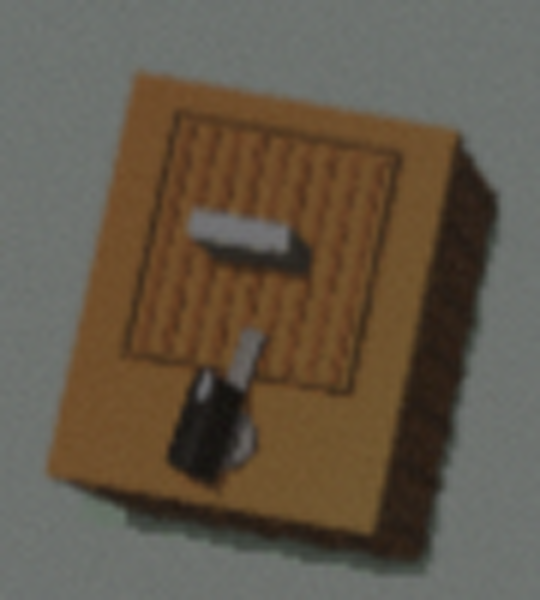

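View pics/b_scene.png

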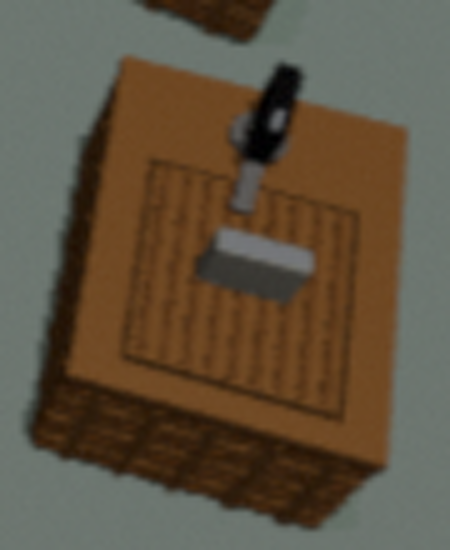

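View pics/b_tray.png

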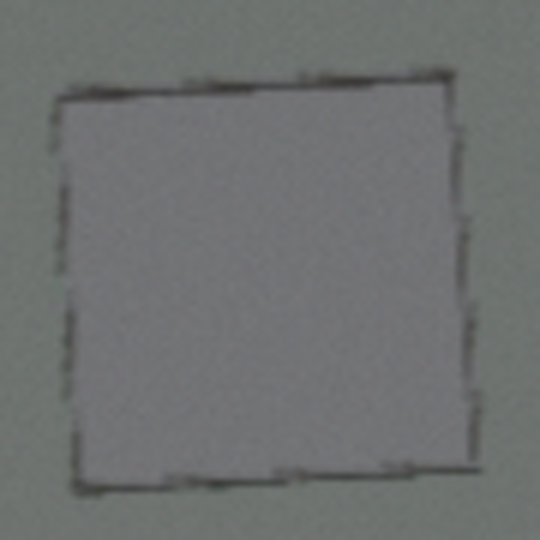

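```bash
cat > m.py <<'E'
from h import *
from scipy.optimize import least_squares
d=pickle.load(open("a.pkl","rb"))
def c2i(p,u0,v0,s): return (np.array(p,float)+.5)/s-.5+[u0,v0]
T=c2i([(137,72),(462,132),(375,537),(47,477)],90,85,6)  # far+y, far-y, near-y, near+y
S=c2i([(385,467),(72,377),(125,57),(407,130)],330,205,5)
for n,p in(("top",T),("scene",S)):
    print(n,back(d[n],p,100).round(1).tolist(), back(d[n],p,100).mean(0).round(1))
def rect(pr,lx,ly,z):
    c,s=np.cos(pr[2]),np.sin(pr[2])
    q=np.array([(1,1),(1,-1),(-1,-1),(-1,1)])*[lx/2,ly/2]
    return np.c_[q@np.array([[c,s],[-s,c]])+pr[:2],np.full(4,z)]
def fit(obs,x0,lx,ly):
    f=lambda p:np.concatenate([(proj(d[n],rect(p,lx,ly,p[3]))-o).ravel() for n,o in obs])
    r=least_squares(f,x0);return r.x,np.abs(r.fun).max(), r.fun.round(1)
print("basket",fit([("top",T),("scene",S)],[650,300,0,100],190,150))
TL=c2i([(178,112),(402,153),(348,394),(123,354)],90,85,6)
SL=c2i([(342,417),(125,357),(152,160),(357,212)],330,205,5)
print("lid",fit([("top",TL),("scene",SL)],[650,300,0,100],116,106))
TT=c2i([(58,97),(453,73),(478,470),(77,492)],210,100,6)
print(back(d["top"],TT,14).round(1).tolist(),back(d["top"],TT,14).mean(0))
# knob top ends; tongue tip
print("pull top T",back(d["top"],c2i([(190,215),(290,235)],90,85,6),140).round(1).tolist())
print("tongue T tip",back(d["top"],c2i([(258,332),],90,85,6),109).round(1).tolist())
print("tongue S tip",back(d["scene"],c2i([(240,207),],330,205,5),109).round(1).tolist())
E
python3 m.py
```

```text
top [[687.3, 387.9, 100.0], [661.0, 239.6, 100.0], [474.0, 273.1, 100.0], [499.9, 420.1, 100.0]] [580.5 330.2 100. ]
scene [[689.2, 388.2, 100.0], [664.6, 244.0, 100.0], [477.8, 275.4, 100.0], [503.2, 421.4, 100.0]] [583.7 332.3 100. ]
basket (array([ 5.81577562e+02,  3.32629521e+02, -1.71818385e-01,  9.56887478e+01]), np.float64(1.0401199358095141), array([-0.3,  0.3, -0.7,  0. , -0.3, -0.2, -0.4, -0.1,  0.2,  0.3, -1. ,
       -0.3, -0.6,  0. , -0.2,  0.1]))
lid (array([ 6.03482935e+02,  3.28800877e+02, -1.68523414e-01,  9.95027254e+01]), np.float64(1.2134870723887161), array([-0.9, -0.2, -0. , -0.3,  0.4,  0.6, -0.7,  0.4,  0.2,  1. , -1.2,
        0.3, -0.4, -0.7,  0.3, -0.1]))
[[662.5, 101.4, 14.0], [676.4, -93.8, 14.0], [478.3, -105.5, 14.0], [466.0, 89.3, 14.0]] [570.82590029  -2.16934693  14.        ]
pull top T [[609.4, 348.3, 140.0], [601.0, 304.7, 140.0]]
tongue T tip [[565.0, 326.1, 109.0]]
tongue S tip [[566.3, 327.8, 109.0]]
```

Both cameras agree. The rim is at z≈100. The lid centre is at about (603.5,328.8) with yaw −0.17, the knob axis at about (519,343), the latch at about 0.16 rad, and the tray at about (571,−2) with yaw 0.07. Now I'll move over via a waypoint.

{"method": "servo_tool", "body": {"increments": [{"dx": 38.6, "dy": 47.9, "dz": 3, "az": 1.2, "claw": -1}, {"dx": 38.6, "dy": 47.9, "dz": 3, "az": 1.2, "claw": -1}, {"dx": 38.6, "dy": 47.9, "dz": 3, "az": 1.2, "claw": -1}, {"dx": 38.6, "dy": 47.9, "dz": 3, "az": 1.2, "claw": -1}, {"dx": 38.6, "dy": 47.9, "dz": 3, "az": 1.2, "claw": -1}, {"dx": 38.6, "dy": 47.9, "dz": 3, "az": 1.2, "claw": -1}, {"dx": 38.6, "dy": 47.9, "dz": 3, "az": 1.2, "claw": -1}, {"dx": 38.6, "dy": 47.9, "dz": 3, "az": 1.2, "claw": -1}]}}

```text
invalid input at $.increments[0]: expected keys dx, dy, dz, ax, ay, az, claw
```

{"method": "servo_tool", "body": {"increments": [{"dx": 38.6, "dy": 47.9, "dz": 3, "ax": 0, "ay": 0, "az": 1.2, "claw": -1}, {"dx": 38.6, "dy": 47.9, "dz": 3, "ax": 0, "ay": 0, "az": 1.2, "claw": -1}, {"dx": 38.6, "dy": 47.9, "dz": 3, "ax": 0, "ay": 0, "az": 1.2, "claw": -1}, {"dx": 38.6, "dy": 47.9, "dz": 3, "ax": 0, "ay": 0, "az": 1.2, "claw": -1}, {"dx": 38.6, "dy": 47.9, "dz": 3, "ax": 0, "ay": 0, "az": 1.2, "claw": -1}, {"dx": 38.6, "dy": 47.9, "dz": 3, "ax": 0, "ay": 0, "az": 1.2, "claw": -1}, {"dx": 38.6, "dy": 47.9, "dz": 3, "ax": 0, "ay": 0, "az": 1.2, "claw": -1}, {"dx": 38.6, "dy": 47.9, "dz": 3, "ax": 0, "ay": 0, "az": 1.2, "claw": -1}]}}

```text
clock: 0.82
eef_pos: [373.5, -368.0, 247.7]
tool_rot: [-1.571, -0.0, -1.881]
force: [1.5, -0.3, 0.4]
width: 85.6
```

{"method": "servo_tool", "body": {"increments": [{"dx": 14.6, "dy": 71.1, "dz": -1, "ax": 0, "ay": 0, "az": 1.55, "claw": -1}, {"dx": 14.6, "dy": 71.1, "dz": -1, "ax": 0, "ay": 0, "az": 1.55, "claw": -1}, {"dx": 14.6, "dy": 71.1, "dz": -1, "ax": 0, "ay": 0, "az": 1.55, "claw": -1}, {"dx": 14.6, "dy": 71.1, "dz": -1, "ax": 0, "ay": 0, "az": 1.55, "claw": -1}, {"dx": 14.6, "dy": 71.1, "dz": -1, "ax": 0, "ay": 0, "az": 1.55, "claw": -1}, {"dx": 14.6, "dy": 71.1, "dz": -1, "ax": 0, "ay": 0, "az": 1.55, "claw": -1}, {"dx": 14.6, "dy": 71.1, "dz": -1, "ax": 0, "ay": 0, "az": 1.55, "claw": -1}, {"dx": 14.6, "dy": 71.1, "dz": -1, "ax": 0, "ay": 0, "az": 1.55, "claw": -1}]}}

```text
clock: 1.48
eef_pos: [439.7, -41.6, 243.1]
tool_rot: [-1.571, -0.0, -0.881]
force: [0.7, -0.2, -0.3]
width: 85.3
```

{"method": "servo_tool", "body": {"increments": [{"dx": 7.9, "dy": 38.5, "dz": -1, "ax": 0, "ay": 0, "az": 0.55, "claw": -1}, {"dx": 7.9, "dy": 38.5, "dz": -1, "ax": 0, "ay": 0, "az": 0.55, "claw": -1}, {"dx": 7.9, "dy": 38.5, "dz": -1, "ax": 0, "ay": 0, "az": 0.55, "claw": -1}, {"dx": 7.9, "dy": 38.5, "dz": -1, "ax": 0, "ay": 0, "az": 0.55, "claw": -1}, {"dx": 7.9, "dy": 38.5, "dz": -1, "ax": 0, "ay": 0, "az": 0.55, "claw": -1}, {"dx": 7.9, "dy": 38.5, "dz": -1, "ax": 0, "ay": 0, "az": 0.55, "claw": -1}, {"dx": 7.9, "dy": 38.5, "dz": -1, "ax": 0, "ay": 0, "az": 0.55, "claw": -1}, {"dx": 7.9, "dy": 38.5, "dz": -1, "ax": 0, "ay": 0, "az": 0.55, "claw": -1}]}}

```text
clock: 2.15
eef_pos: [506.9, 284.8, 234.1]
tool_rot: [-1.572, 0.0, -0.337]
force: [1.3, -1.7, 0.9]
width: 85.5
```

{"method": "servo_tool", "body": {"increments": [{"dx": 1.5, "dy": 5.1, "dz": 0, "ax": 0, "ay": 0, "az": 0, "claw": -1}, {"dx": 1.5, "dy": 5.1, "dz": 0, "ax": 0, "ay": 0, "az": 0, "claw": -1}, {"dx": 1.5, "dy": 5.1, "dz": 0, "ax": 0, "ay": 0, "az": 0, "claw": -1}, {"dx": 1.5, "dy": 5.1, "dz": 0, "ax": 0, "ay": 0, "az": 0, "claw": -1}]}}

```text
clock: 2.48
eef_pos: [521.3, 333.8, 233.7]
tool_rot: [-1.573, 0.001, -0.336]
force: [-0.7, -0.4, -0.2]
width: 85.7
```

```bash
python3 - <<'E'
from h import *
g=get_image("wrist");pickle.dump(g,open("w.pkl","wb"));print(read_state()["eef_pos"])
p=(-86*np.cos(.17)+603.5,328.8+86*np.sin(.17))
crop(g,0,0,512,384,1.5,"pics/c_wrist.png",proj(g,[(*p,143),(*p,109),(603.5,328.8,140),(603.5,328.8,102),(565.5,327,109)]))
E
```

```text
[521.61874251 332.41548109 233.83573815]
```

View pics/c_wrist.png

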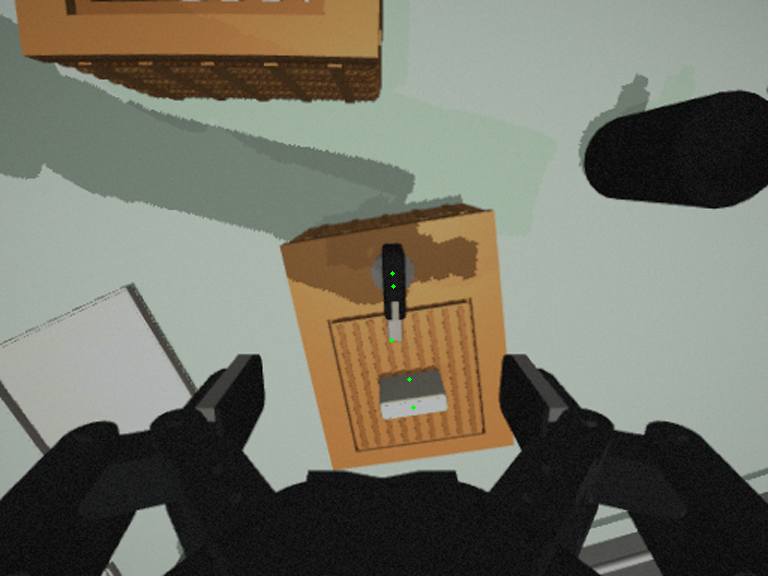

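The wrist view shows the knob at about (394,280) and the tongue tip at about (396,340), both in pixels of the 1.5x picture. My predictions match to about 2 mm. I'll refine from this view.

```bash
python3 - <<'E'
from h import *
g=pickle.load(open("w.pkl","rb"))
crop(g,180,130,350,320,4,"pics/d.png")
E
```

```text
(no output)
```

View pics/d.png

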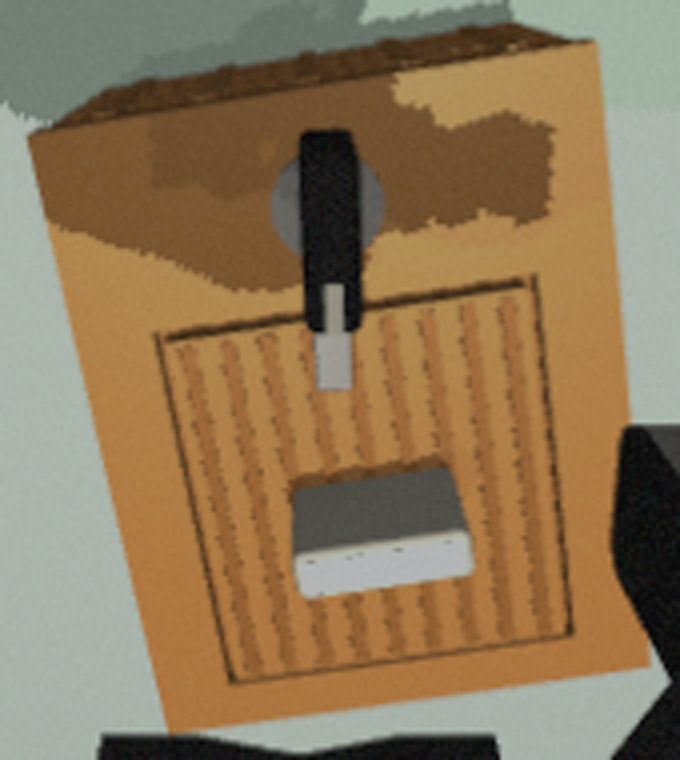

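```bash
python3 - <<'E'
from h import *
g=pickle.load(open("w.pkl","rb"))
i=lambda p:(np.array(p,float)+.5)/4-.5+[180,130]
c=back(g,i([(570,634),(232,683),(158,335),(535,278)]),99)
r=back(g,i([(650,665),(170,733),(30,132),(598,42)]),100)
print(c.round(1).tolist(),c.mean(0).round(1),r.round(1).tolist(),r.mean(0).round(1))
e=[c[0]-c[3],c[1]-c[2],r[0]-r[3],r[1]-r[2]];print([round(np.arctan2(x[1],x[0]),3) for x in e])
e=[c[1]-c[0],c[2]-c[3],r[1]-r[0],r[2]-r[3]];print([round(np.arctan2(x[0],-x[1]),3) for x in e])
print("disc",back(g,i([(328,205)]),101),"tip",back(g,i([(334,389)]),108))
print("pull top",back(g,i([(296,556),(468,531),(473,575),(304,597)]),140).round(1).tolist(),back(g,i([(296,556),(468,531),(473,575),(304,597)]),140).mean(0))
E
```

```text
[[670.5, 370.3, 99.0], [653.1, 267.5, 99.0], [539.7, 287.5, 99.0], [558.1, 390.6, 99.0]] [605.4 329.   99. ] [[688.8, 390.6, 100.0], [663.5, 243.1, 100.0], [475.8, 276.5, 100.0], [502.2, 423.0, 100.0]] [582.6 333.3 100. ]
[np.float64(-0.178), np.float64(-0.174), np.float64(-0.172), np.float64(-0.176)]
[np.float64(-0.168), np.float64(-0.177), np.float64(-0.17), np.float64(-0.178)]
disc [[519.79831184 343.90334478 101.        ]] tip [[567.24195655 329.31616467 108.        ]]
pull top [[593.9, 309.2, 140.0], [601.4, 352.1, 140.0], [613.9, 349.7, 140.0], [605.8, 307.2, 140.0]] [603.75532953 329.53700878 140.        ]
```

{"method": "servo_tool", "body": {"increments": [{"dx": -0.1, "dy": 1.1, "dz": 0, "ax": 0, "ay": 0, "az": 0.035, "claw": -1}, {"dx": -0.1, "dy": 1.1, "dz": -3, "ax": 0, "ay": 0, "az": 0.035, "claw": -1}, {"dx": -0.1, "dy": 1.1, "dz": -5.5, "ax": 0, "ay": 0, "az": 0.035, "claw": -1}, {"dx": -0.1, "dy": 1.1, "dz": -7, "ax": 0, "ay": 0, "az": 0.035, "claw": -1}, {"dx": -0.1, "dy": 1.1, "dz": -7, "ax": 0, "ay": 0, "az": 0.035, "claw": -1}]}}

```text
clock: 2.95
eef_pos: [519.4, 342.0, 161.3]
tool_rot: [-1.577, 0.003, -0.302]
force: [0.0, -0.5, -0.4]
width: 85.3
```

{"method": "servo_tool", "body": {"increments": [{"dx": 0, "dy": 0.1, "dz": -2, "ax": 0, "ay": 0, "az": 0, "claw": -1}, {"dx": 0, "dy": 0.1, "dz": -4, "ax": 0, "ay": 0, "az": 0, "claw": -1}, {"dx": 0, "dy": 0.1, "dz": -5, "ax": 0, "ay": 0, "az": 0, "claw": -1}, {"dx": 0, "dy": 0.1, "dz": -5, "ax": 0, "ay": 0, "az": 0, "claw": -1}, {"dx": 0, "dy": 0.1, "dz": -5, "ax": 0, "ay": 0, "az": 0, "claw": -1}]}}

```text
clock: 3.37
eef_pos: [521.1, 346.0, 115.2]
tool_rot: [-1.571, -0.0, -0.302]
force: [-0.6, -0.3, 1.3]
width: 85.4
```

{"method": "servo_tool", "body": {"increments": [{"dx": 0, "dy": 0, "dz": 0, "ax": 0, "ay": 0, "az": 0, "claw": -1}, {"dx": 0, "dy": 0, "dz": 0, "ax": 0, "ay": 0, "az": 0, "claw": -1}]}}

```text
clock: 3.53
eef_pos: [521.5, 346.7, 116.0]
tool_rot: [-1.569, -0.001, -0.302]
force: [0.1, 0.8, -0.9]
width: 85.6
```

```bash
python3 - <<'E'
from h import *
g=get_image("wrist");s=read_state();print(s["eef_pos"],s["tool_rot"])
crop(g,100,130,420,384,2.4,"pics/e.png")
g=get_image("scene");crop(g,330,180,430,300,5,"pics/e2.png")
E
```

```text
[521.42442096 346.67026758 115.81549269] [-1.56904195e+00 -1.26024101e-03 -3.01895187e-01]
```

View pics/e.png

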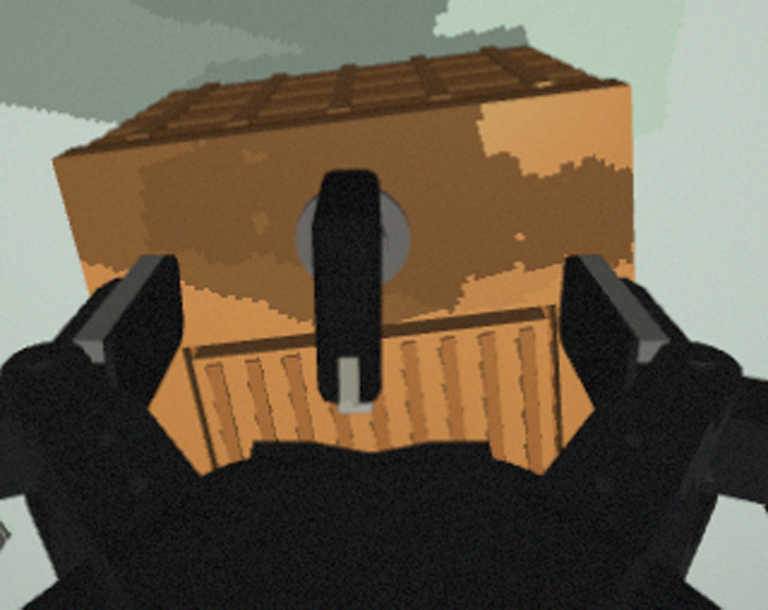

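The fingers are centred about 3 mm to +y of the knob, which is at image x 348 against the finger mid at 371. I'll correct that and close.

{"method": "servo_tool", "body": {"increments": [{"dx": -0.13, "dy": -0.3, "dz": -0.3, "ax": 0, "ay": 0, "az": 0, "claw": -1}, {"dx": -0.13, "dy": -0.3, "dz": -0.3, "ax": 0, "ay": 0, "az": 0, "claw": 1}, {"dx": -0.13, "dy": -0.3, "dz": -0.3, "ax": 0, "ay": 0, "az": 0, "claw": 1}, {"dx": -0.13, "dy": -0.3, "dz": -0.3, "ax": 0, "ay": 0, "az": 0, "claw": 1}, {"dx": -0.13, "dy": -0.3, "dz": -0.3, "ax": 0, "ay": 0, "az": 0, "claw": 1}, {"dx": -0.13, "dy": -0.3, "dz": -0.3, "ax": 0, "ay": 0, "az": 0, "claw": 1}, {"dx": -0.13, "dy": -0.3, "dz": -0.3, "ax": 0, "ay": 0, "az": 0, "claw": 1}, {"dx": -0.13, "dy": -0.3, "dz": -0.3, "ax": 0, "ay": 0, "az": 0, "claw": 1}]}}

```text
clock: 4.3
eef_pos: [519.3, 342.6, 111.7]
tool_rot: [-1.572, 0.0, -0.302]
force: [-1.3, -2.6, 4.5]
width: 12.9
```

{"method": "servo_tool", "body": {"increments": [{"dx": 0, "dy": 0, "dz": 0, "ax": 0, "ay": 0, "az": 0, "claw": 1}, {"dx": 0, "dy": 0, "dz": 0, "ax": 0, "ay": 0, "az": 0, "claw": 1}, {"dx": 0, "dy": 0, "dz": 0, "ax": 0, "ay": 0, "az": 0, "claw": 1}, {"dx": 0, "dy": 0, "dz": 0, "ax": 0, "ay": 0, "az": 0, "claw": 1}]}}

```text
clock: 4.63
eef_pos: [519.3, 342.6, 111.7]
tool_rot: [-1.572, -0.0, -0.302]
force: [-1.8, -3.5, 5.0]
width: 13.2
```

{"method": "servo_tool", "body": {"increments": [{"dx": 0, "dy": 0, "dz": 0, "ax": 0, "ay": 0, "az": -0.09, "claw": 1}, {"dx": 0, "dy": 0, "dz": 0, "ax": 0, "ay": 0, "az": -0.18, "claw": 1}, {"dx": 0, "dy": 0, "dz": 0, "ax": 0, "ay": 0, "az": -0.27, "claw": 1}, {"dx": 0, "dy": 0, "dz": 0, "ax": 0, "ay": 0, "az": -0.36, "claw": 1}, {"dx": 0, "dy": 0, "dz": 0, "ax": 0, "ay": 0, "az": -0.45, "claw": 1}, {"dx": 0, "dy": 0, "dz": 0, "ax": 0, "ay": 0, "az": -0.54, "claw": 1}, {"dx": 0, "dy": 0, "dz": 0, "ax": 0, "ay": 0, "az": -0.63, "claw": 1}, {"dx": 0, "dy": 0, "dz": 0, "ax": 0, "ay": 0, "az": -0.72, "claw": 1}]}}

```text
clock: 5.3
eef_pos: [519.0, 342.2, 111.6]
tool_rot: [-1.573, -0.001, -1.026]
force: [-3.4, -4.3, 5.7]
width: 13.0
```

```bash
python3 - <<'E'
from h import *
s=read_state();print(s["eef_pos"],s["tool_rot"],s["torque"],s["force"],s["qpos"])
g=get_image("wrist")
crop(g,0,0,512,384,1.5,"pics/f.png")
E
```

```text
[518.98928658 342.19418411 111.64030743] [-1.57253576e+00 -1.09300753e-03 -1.02621887e+00] [-0.77466445  0.67592085  0.05050515] [-3.36536275 -4.34606681  5.73508435] [-0.38226459  0.76235561 -0.40965966  1.69544447  0.40694025  0.77122047
 -0.44225134]
```

View pics/f.png

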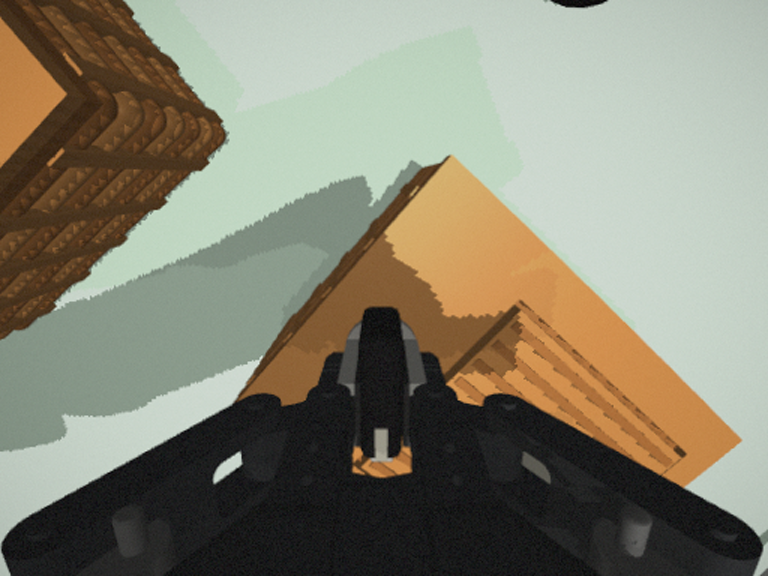

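The knob is turning with the gripper at about 0.05 N·m, and the tongue stays in line with it. I'll continue.

{"method": "servo_tool", "body": {"increments": [{"dx": 0, "dy": 0, "dz": 0, "ax": 0, "ay": 0, "az": -0.09, "claw": 1}, {"dx": 0, "dy": 0, "dz": 0, "ax": 0, "ay": 0, "az": -0.18, "claw": 1}, {"dx": 0, "dy": 0, "dz": 0, "ax": 0, "ay": 0, "az": -0.27, "claw": 1}, {"dx": 0, "dy": 0, "dz": 0, "ax": 0, "ay": 0, "az": -0.36, "claw": 1}, {"dx": 0, "dy": 0, "dz": 0, "ax": 0, "ay": 0, "az": -0.45, "claw": 1}, {"dx": 0, "dy": 0, "dz": 0, "ax": 0, "ay": 0, "az": -0.54, "claw": 1}, {"dx": 0, "dy": 0, "dz": 0, "ax": 0, "ay": 0, "az": -0.63, "claw": 1}, {"dx": 0, "dy": 0, "dz": 0, "ax": 0, "ay": 0, "az": -0.69, "claw": 1}]}}

```text
clock: 6.02
eef_pos: [518.5, 342.1, 111.6]
tool_rot: [-1.572, -0.003, -1.715]
force: [-4.5, -4.3, 6.9]
width: 13.5
```

{"method": "servo_tool", "body": {"increments": [{"dx": 0, "dy": 0, "dz": 0, "ax": 0, "ay": 0, "az": 0, "claw": 1}, {"dx": 0, "dy": 0, "dz": 0, "ax": 0, "ay": 0, "az": 0, "claw": 1}]}}

```text
clock: 6.18
eef_pos: [518.5, 342.0, 111.7]
tool_rot: [-1.572, -0.003, -1.711]
force: [-3.8, -3.2, 7.0]
width: 13.4
```

```bash
python3 - <<'E'
from h import *
s=read_state();print(s["eef_pos"],s["tool_rot"],s["torque"],s["force"])
g=get_image("wrist")
crop(g,0,0,512,384,1.5,"pics/g.png")
E
```

```text
[518.54995786 342.02297482 111.65087045] [-1.5720138  -0.00266002 -1.711202  ] [-0.85582314  0.78739534 -0.01066445] [-3.7775994  -3.15614715  6.97746391]
```

View pics/g.png

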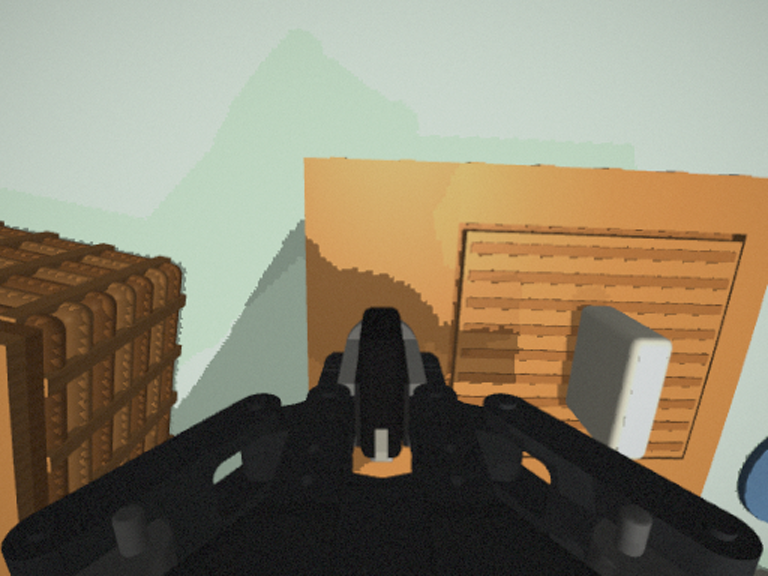

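{"method": "servo_tool", "body": {"increments": [{"dx": 0, "dy": 0, "dz": 0, "ax": 0, "ay": 0, "az": -0.025, "claw": 1}, {"dx": 0, "dy": 0, "dz": 0, "ax": 0, "ay": 0, "az": -0.025, "claw": 1}, {"dx": 0, "dy": 0, "dz": 0, "ax": 0, "ay": 0, "az": -0.025, "claw": -0.3}, {"dx": 0, "dy": 0, "dz": 0, "ax": 0, "ay": 0, "az": -0.025, "claw": -0.3}, {"dx": 0, "dy": 0, "dz": 0, "ax": 0, "ay": 0, "az": -0.025, "claw": -0.3}, {"dx": 0, "dy": 0, "dz": 0, "ax": 0, "ay": 0, "az": -0.025, "claw": -0.3}, {"dx": 0, "dy": 0, "dz": 0, "ax": 0, "ay": 0, "az": -0.025, "claw": -0.3}, {"dx": 0, "dy": 0, "dz": 0, "ax": 0, "ay": 0, "az": -0.025, "claw": -0.3}]}}

```text
clock: 6.9
eef_pos: [519.6, 343.3, 111.4]
tool_rot: [-1.571, 0.0, -1.737]
force: [-0.1, 0.4, -0.9]
width: 55.3
```

{"method": "servo_tool", "body": {"increments": [{"dx": 0, "dy": 0, "dz": 4, "ax": 0, "ay": 0, "az": 0, "claw": -0.3}, {"dx": 0, "dy": 0, "dz": 8, "ax": 0, "ay": 0, "az": 0, "claw": -0.3}, {"dx": 0, "dy": 0, "dz": 11, "ax": 0, "ay": 0, "az": 0, "claw": -0.3}, {"dx": 0, "dy": 0, "dz": 11, "ax": 0, "ay": 0, "az": 0, "claw": -0.3}, {"dx": 0, "dy": 0, "dz": 11, "ax": 0, "ay": 0, "az": 0, "claw": -0.3}]}}

```text
clock: 7.32
eef_pos: [520.6, 344.0, 223.7]
tool_rot: [-1.567, 0.003, -1.737]
force: [0.3, -0.2, -0.6]
width: 55.5
```

```bash
python3 - <<'E'
from h import *
s=read_state();print(s["eef_pos"],s["tool_rot"],s["torque"],s["force"])
g=get_image("wrist");pickle.dump(g,open("w2.pkl","wb"))
crop(g,0,0,512,384,1.5,"pics/i.png")
E
```

```text
[520.58841556 344.04079691 223.72919433] [-1.56735127  0.00345516 -1.73686796] [-0.06845294 -0.01953069  0.00199077] [ 0.32067411 -0.21896631 -0.61118497]
```

View pics/i.png

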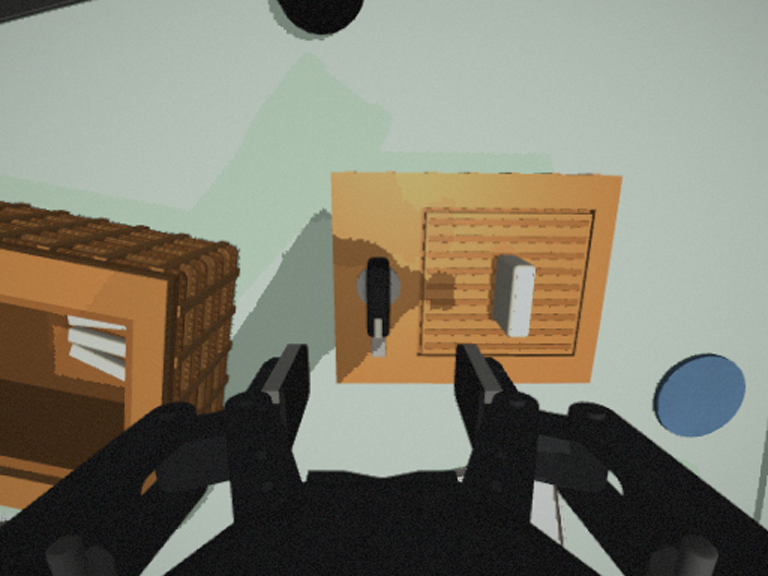

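The wrist view shows the tongue at about (378,345), parallel to the lid's edge and clear of it, with the lid still seated. I'll re-measure the pull.

```bash
python3 - <<'E'
from h import *
g=pickle.load(open("w2.pkl","rb"))
i=lambda p:(np.array(p,float)+.5)/1.5-.5
c=back(g,i([(427,210),(594,211),(576,355),(419,354)]),99);print(c.round(1).tolist(),c.mean(0))
c=back(g,i([(512,265),(536,265),(531,335),(509,338)]),140);print(c.round(1).tolist(),c.mean(0))
r=back(g,i([(331,172),(622,176),(591,382),(337,383)]),100);print(r.round(1).tolist(),r.mean(0))
E
```

```text
[[559.8, 388.5, 99.0], [670.3, 369.9, 99.0], [654.5, 266.5, 99.0], [540.1, 287.1, 99.0]] [606.14952708 327.99308517  99.        ]
[[600.2, 352.9, 140.0], [614.2, 350.6, 140.0], [608.4, 307.2, 140.0], [594.9, 307.5, 140.0]] [604.40915667 329.55338878 140.        ]
[[502.1, 422.6, 100.0], [689.1, 389.9, 100.0], [664.8, 242.7, 100.0], [476.8, 274.5, 100.0]] [583.2012063  332.42135747 100.        ]
```

{"method": "servo_tool", "body": {"increments": [{"dx": 4.1, "dy": -0.7, "dz": 0, "ax": 0, "ay": 0, "az": -0.008, "claw": -0.5}, {"dx": 8.2, "dy": -1.4, "dz": 0, "ax": 0, "ay": 0, "az": -0.008, "claw": -0.5}, {"dx": 8.4, "dy": -1.45, "dz": -2, "ax": 0, "ay": 0, "az": -0.008, "claw": -0.5}, {"dx": 8.4, "dy": -1.45, "dz": -5, "ax": 0, "ay": 0, "az": -0.008, "claw": -0.5}, {"dx": 8.4, "dy": -1.45, "dz": -8, "ax": 0, "ay": 0, "az": -0.008, "claw": -0.5}, {"dx": 8.4, "dy": -1.45, "dz": -10, "ax": 0, "ay": 0, "az": -0.008, "claw": -0.5}, {"dx": 8.4, "dy": -1.45, "dz": -11, "ax": 0, "ay": 0, "az": -0.008, "claw": -0.5}, {"dx": 8.4, "dy": -1.45, "dz": -11, "ax": 0, "ay": 0, "az": -0.008, "claw": -0.5}]}}

```text
clock: 8.03
eef_pos: [600.9, 327.1, 107.1]
tool_rot: [-1.577, -0.005, -1.744]
force: [-0.1, -0.2, 0.2]
width: 64.2
```

{"method": "servo_tool", "body": {"increments": [{"dx": 0, "dy": 0, "dz": 0, "ax": 0, "ay": 0, "az": 0, "claw": -0.5}, {"dx": 0, "dy": 0, "dz": 0, "ax": 0, "ay": 0, "az": 0, "claw": -0.5}]}}

```text
clock: 8.2
eef_pos: [604.3, 329.3, 112.7]
tool_rot: [-1.569, 0.002, -1.745]
force: [0.4, 0.1, 0.3]
width: 64.0
```

```bash
python3 - <<'E'
from h import *
s=read_state();print(s["eef_pos"],s["tool_rot"],s["torque"],s["force"])
g=get_image("wrist")
crop(g,0,0,512,384,1.5,"pics/j.png")
E
```

```text
[604.25198329 329.28717887 112.66408582] [-1.56922538e+00  1.51551314e-03 -1.74471947e+00] [ 0.00011267 -0.00713596 -0.0197589 ] [0.4046914  0.14956537 0.26883084]
```

View pics/j.png

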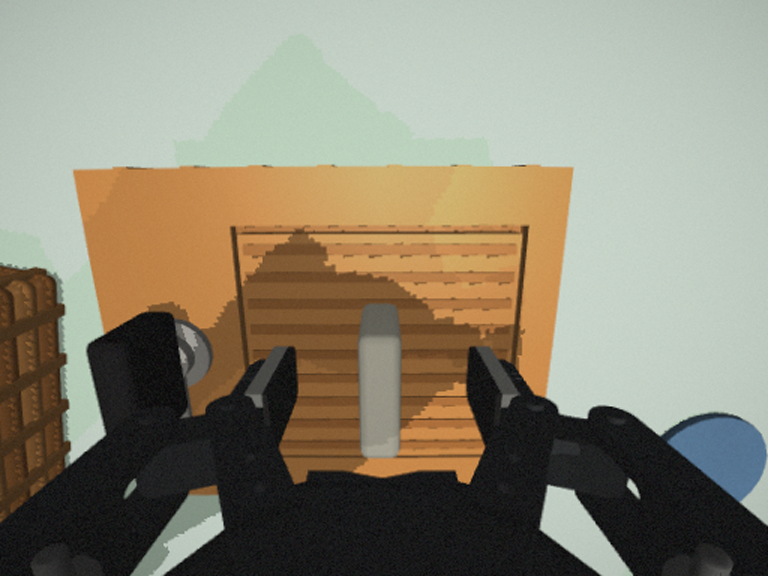

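The pull is centred between the fingers (380 against 381). I'll close.

{"method": "servo_tool", "body": {"increments": [{"dx": 0, "dy": 0, "dz": -0.15, "ax": 0, "ay": 0, "az": 0, "claw": 1}, {"dx": 0, "dy": 0, "dz": -0.15, "ax": 0, "ay": 0, "az": 0, "claw": 1}, {"dx": 0, "dy": 0, "dz": -0.15, "ax": 0, "ay": 0, "az": 0, "claw": 1}, {"dx": 0, "dy": 0, "dz": -0.15, "ax": 0, "ay": 0, "az": 0, "claw": 1}, {"dx": 0, "dy": 0, "dz": -0.15, "ax": 0, "ay": 0, "az": 0, "claw": 1}, {"dx": 0, "dy": 0, "dz": -0.15, "ax": 0, "ay": 0, "az": 0, "claw": 1}, {"dx": 0, "dy": 0, "dz": -0.15, "ax": 0, "ay": 0, "az": 0, "claw": 1}, {"dx": 0, "dy": 0, "dz": -0.15, "ax": 0, "ay": 0, "az": 0, "claw": 1}]}}

```text
clock: 8.92
eef_pos: [603.8, 328.8, 110.6]
tool_rot: [-1.57, 0.001, -1.745]
force: [-0.8, -1.1, 5.5]
width: 13.5
```

{"method": "servo_tool", "body": {"increments": [{"dx": 0, "dy": 0, "dz": 0, "ax": 0, "ay": 0, "az": 0, "claw": 1}, {"dx": 0, "dy": 0, "dz": 0, "ax": 0, "ay": 0, "az": 0, "claw": 1}, {"dx": 0, "dy": 0, "dz": 0.5, "ax": 0, "ay": 0, "az": 0, "claw": 1}, {"dx": 0, "dy": 0, "dz": 1, "ax": 0, "ay": 0, "az": 0, "claw": 1}, {"dx": 0, "dy": 0, "dz": 2, "ax": 0, "ay": 0, "az": 0, "claw": 1}, {"dx": 0, "dy": 0, "dz": 4, "ax": 0, "ay": 0, "az": 0, "claw": 1}, {"dx": 0, "dy": 0, "dz": 6, "ax": 0, "ay": 0, "az": 0, "claw": 1}, {"dx": 0, "dy": 0, "dz": 8, "ax": 0, "ay": 0, "az": 0, "claw": 1}]}}

```text
clock: 9.58
eef_pos: [603.3, 328.5, 191.1]
tool_rot: [-1.571, -0.0, -1.745]
force: [0.2, 0.2, -0.8]
width: 12.6
```

{"method": "servo_tool", "body": {"increments": [{"dx": 0, "dy": 0, "dz": 3, "ax": 0, "ay": 0, "az": 0, "claw": 1}, {"dx": 0, "dy": 0, "dz": 3, "ax": 0, "ay": 0, "az": 0, "claw": 1}]}}

```text
clock: 9.75
eef_pos: [606.4, 330.7, 226.9]
tool_rot: [-1.563, 0.007, -1.745]
force: [1.1, 0.9, 0.5]
width: 13.0
```

```bash
python3 - <<'E'
from h import *
s=read_state();print(s["eef_pos"],s["tool_rot"],s["torque"],s["force"])
g=get_image("scene")
crop(g,200,150,456,342,3,"pics/k.png")
E
```

```text
[606.36771929 330.69105078 226.90190375] [-1.56282256  0.00730721 -1.74502227] [ 0.06890771 -0.07046807 -0.01522212] [1.08784327 0.89728525 0.47544761]
```

View pics/k.png

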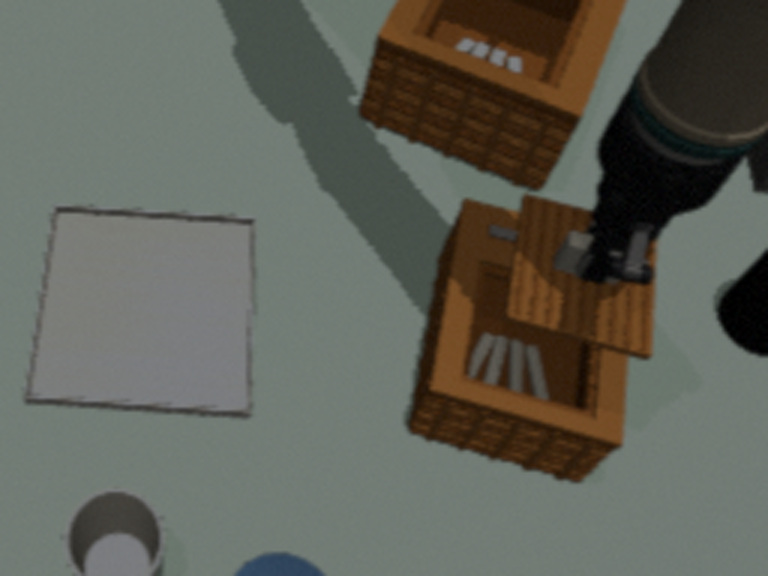

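The lid is held level, the clothespins are visible, and the tongue is off at about (503,233). Now I'll carry the lid to the tray.

{"method": "servo_tool", "body": {"increments": [{"dx": -0.2, "dy": -1.5, "dz": 0, "ax": 0, "ay": 0, "az": 0.02, "claw": 1}, {"dx": -0.5, "dy": -4.5, "dz": 0, "ax": 0, "ay": 0, "az": 0.04, "claw": 1}, {"dx": -0.8, "dy": -8, "dz": 0, "ax": 0, "ay": 0, "az": 0.06, "claw": 1}, {"dx": -1.1, "dy": -11.5, "dz": 0, "ax": 0, "ay": 0, "az": 0.09, "claw": 1}, {"dx": -1.5, "dy": -15, "dz": 0, "ax": 0, "ay": 0, "az": 0.12, "claw": 1}, {"dx": -1.8, "dy": -18.5, "dz": 0, "ax": 0, "ay": 0, "az": 0.15, "claw": 1}, {"dx": -2.2, "dy": -22, "dz": 0, "ax": 0, "ay": 0, "az": 0.18, "claw": 1}, {"dx": -2.5, "dy": -25, "dz": 0, "ax": 0, "ay": 0, "az": 0.21, "claw": 1}]}}

```text
clock: 10.47
eef_pos: [577.3, 75.5, 219.3]
tool_rot: [-1.573, -0.001, -1.535]
force: [-0.8, -0.7, -1.5]
width: 13.0
```

{"method": "servo_tool", "body": {"increments": [{"dx": -0.4, "dy": -3, "dz": 0, "ax": 0, "ay": 0, "az": 0.02, "claw": 1}, {"dx": -0.8, "dy": -5.5, "dz": 0, "ax": 0, "ay": 0, "az": 0.03, "claw": 1}, {"dx": -0.8, "dy": -7.5, "dz": 0, "ax": 0, "ay": 0, "az": 0.03, "claw": 1}, {"dx": -0.8, "dy": -8, "dz": 0, "ax": 0, "ay": 0, "az": 0.03, "claw": 1}, {"dx": -0.8, "dy": -8, "dz": 0, "ax": 0, "ay": 0, "az": 0.03, "claw": 1}, {"dx": -0.8, "dy": -8, "dz": 0, "ax": 0, "ay": 0, "az": 0.03, "claw": 1}]}}

```text
clock: 10.97
eef_pos: [570.3, -0.2, 219.7]
tool_rot: [-1.571, 0.001, -1.504]
force: [-0.9, -0.1, -0.3]
width: 12.8
```

```bash
python3 - <<'E'
from h import *
s=read_state();print(s["eef_pos"],s["tool_rot"],s["force"],s["width"])
g=get_image("wrist");crop(g,0,0,512,384,1.5,"pics/l.png")
E
```

```text
[ 5.70345427e+02 -2.19351953e-01  2.19743297e+02] [-1.57114619e+00  1.26523119e-03 -1.50445318e+00] [-0.89862123 -0.07403879 -0.338272  ] 12.80019689702483
```

View pics/l.png

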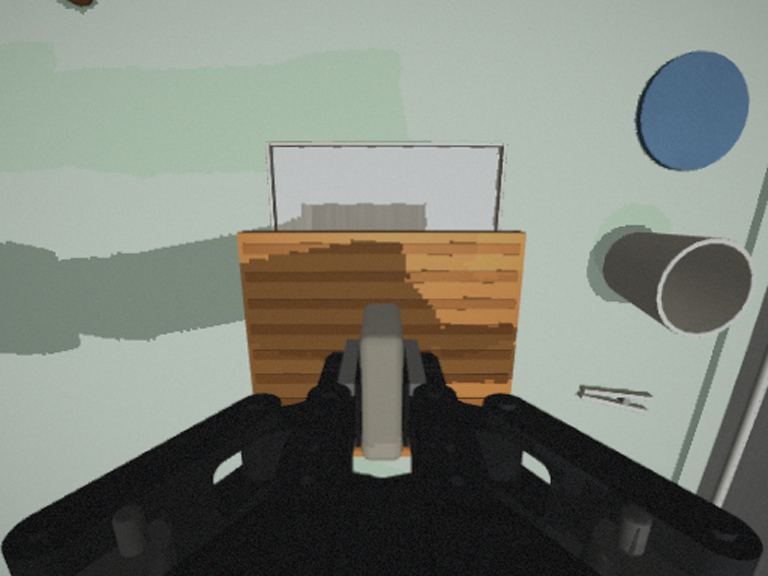

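The lid is level and aligned over the tray, with the tray's edge parallel at about (387,143). I'll lower it.

{"method": "servo_tool", "body": {"increments": [{"dx": 0, "dy": 0, "dz": -2, "ax": 0, "ay": 0, "az": 0, "claw": 1}, {"dx": 0, "dy": 0, "dz": -5, "ax": 0, "ay": 0, "az": 0, "claw": 1}, {"dx": 0, "dy": 0, "dz": -8.5, "ax": 0, "ay": 0, "az": 0, "claw": 1}, {"dx": 0, "dy": 0, "dz": -12, "ax": 0, "ay": 0, "az": 0, "claw": 1}, {"dx": 0, "dy": 0, "dz": -14.5, "ax": 0, "ay": 0, "az": 0, "claw": 1}, {"dx": 0, "dy": 0, "dz": -16.5, "ax": 0, "ay": 0, "az": 0, "claw": 1}, {"dx": 0, "dy": 0, "dz": -17.5, "ax": 0, "ay": 0, "az": 0, "claw": 1}, {"dx": 0, "dy": 0, "dz": -18, "ax": 0, "ay": 0, "az": 0, "claw": 1}]}}

```text
clock: 11.68
eef_pos: [569.7, 0.6, 38.4]
tool_rot: [-1.573, 0.001, -1.502]
force: [-0.2, -0.3, -1.2]
width: 13.1
```

{"method": "servo_tool", "body": {"increments": [{"dx": 0, "dy": 0, "dz": -0.3, "ax": 0, "ay": 0, "az": 0, "claw": 1}, {"dx": 0, "dy": 0, "dz": -0.6, "ax": 0, "ay": 0, "az": 0, "claw": 1}, {"dx": 0, "dy": 0, "dz": -0.9, "ax": 0, "ay": 0, "az": 0, "claw": 1}, {"dx": 0, "dy": 0, "dz": -1.2, "ax": 0, "ay": 0, "az": 0, "claw": 1}, {"dx": 0, "dy": 0, "dz": -1.4, "ax": 0, "ay": 0, "az": 0, "claw": 1}, {"dx": 0, "dy": 0, "dz": -1.4, "ax": 0, "ay": 0, "az": 0, "claw": 1}]}}

```text
clock: 12.18
eef_pos: [570.6, -1.5, 26.1]
tool_rot: [-1.571, 0.0, -1.505]
force: [-0.3, 0.3, -1.6]
width: 13.0
```

{"method": "servo_tool", "body": {"increments": [{"dx": 0, "dy": 0, "dz": -0.1, "ax": 0, "ay": 0, "az": 0, "claw": 1}, {"dx": 0, "dy": 0, "dz": -0.2, "ax": 0, "ay": 0, "az": 0, "claw": 1}, {"dx": 0, "dy": 0, "dz": -0.3, "ax": 0, "ay": 0, "az": 0, "claw": 1}, {"dx": 0, "dy": 0, "dz": -0.4, "ax": 0, "ay": 0, "az": 0, "claw": 1}, {"dx": 0, "dy": 0, "dz": -0.5, "ax": 0, "ay": 0, "az": 0, "claw": 1}, {"dx": 0, "dy": 0, "dz": -0.5, "ax": 0, "ay": 0, "az": 0, "claw": 1}, {"dx": 0, "dy": 0, "dz": -0.5, "ax": 0, "ay": 0, "az": 0, "claw": 1}]}}

```text
clock: 12.77
eef_pos: [570.4, -1.4, 20.9]
tool_rot: [-1.571, 0.0, -1.505]
force: [0.2, 0.0, -1.2]
width: 13.0
```

{"method": "servo_tool", "body": {"increments": [{"dx": 0, "dy": 0, "dz": -0.05, "ax": 0, "ay": 0, "az": 0, "claw": 1}, {"dx": 0, "dy": 0, "dz": -0.1, "ax": 0, "ay": 0, "az": 0, "claw": 1}, {"dx": 0, "dy": 0, "dz": -0.15, "ax": 0, "ay": 0, "az": 0, "claw": 1}, {"dx": 0, "dy": 0, "dz": -0.15, "ax": 0, "ay": 0, "az": 0, "claw": 1}]}}

```text
clock: 13.1
eef_pos: [570.5, -1.4, 19.6]
tool_rot: [-1.571, -0.0, -1.505]
force: [-0.4, -0.9, 1.1]
width: 13.0
```

{"method": "servo_tool", "body": {"increments": [{"dx": 0, "dy": 0, "dz": -0.05, "ax": 0, "ay": 0, "az": 0, "claw": 1}, {"dx": 0, "dy": 0, "dz": -0.05, "ax": 0, "ay": 0, "az": 0, "claw": 1}, {"dx": 0, "dy": 0, "dz": -0.05, "ax": 0, "ay": 0, "az": 0, "claw": 1}]}}

```text
clock: 13.35
eef_pos: [570.5, -1.4, 19.6]
tool_rot: [-1.571, -0.0, -1.505]
force: [-1.4, 0.6, 5.5]
width: 13.2
```

Contact is confirmed: the force rose and the TCP stopped descending. I'll release and rise.

{"method": "servo_tool", "body": {"increments": [{"dx": 0, "dy": 0, "dz": 0.05, "ax": 0, "ay": 0, "az": 0, "claw": -0.5}, {"dx": 0, "dy": 0, "dz": 0.05, "ax": 0, "ay": 0, "az": 0, "claw": -0.5}, {"dx": 0, "dy": 0, "dz": 0.05, "ax": 0, "ay": 0, "az": 0, "claw": -0.5}, {"dx": 0, "dy": 0, "dz": 0.05, "ax": 0, "ay": 0, "az": 0, "claw": -0.5}, {"dx": 0, "dy": 0, "dz": 0.05, "ax": 0, "ay": 0, "az": 0, "claw": -0.5}, {"dx": 0, "dy": 0, "dz": 0.05, "ax": 0, "ay": 0, "az": 0, "claw": -0.5}]}}

```text
clock: 13.85
eef_pos: [570.5, -1.4, 19.4]
tool_rot: [-1.571, 0.0, -1.505]
force: [0.3, 0.2, -0.0]
width: 64.1
```

{"method": "servo_tool", "body": {"increments": [{"dx": 0, "dy": 0, "dz": 1, "ax": 0, "ay": 0, "az": 0, "claw": -0.5}, {"dx": 0, "dy": 0, "dz": 4, "ax": 0, "ay": 0, "az": 0, "claw": -0.5}, {"dx": 0, "dy": 0, "dz": 8, "ax": 0, "ay": 0, "az": 0, "claw": -0.5}, {"dx": 0, "dy": 0, "dz": 12, "ax": 0, "ay": 0, "az": 0, "claw": -0.5}, {"dx": 0, "dy": 0, "dz": 16, "ax": 0, "ay": 0, "az": 0, "claw": -0.5}, {"dx": 0, "dy": 0, "dz": 19, "ax": 0, "ay": 0, "az": 0, "claw": -0.5}, {"dx": 0, "dy": 0, "dz": 20, "ax": 0, "ay": 0, "az": 0, "claw": -0.5}, {"dx": 0, "dy": 0, "dz": 20, "ax": 0, "ay": 0, "az": 0, "claw": -0.5}]}}

```text
clock: 14.52
eef_pos: [572.4, -1.3, 223.2]
tool_rot: [-1.564, -0.0, -1.505]
force: [-0.1, 0.5, -0.7]
width: 64.1
```

{"method": "servo_tool", "body": {"increments": [{"dx": -5, "dy": -4, "dz": 2, "ax": 0, "ay": 0, "az": 0, "claw": -0.5}, {"dx": -10, "dy": -8, "dz": 4, "ax": 0, "ay": 0, "az": 0, "claw": -0.5}, {"dx": -12, "dy": -12, "dz": 5, "ax": 0, "ay": 0, "az": 0, "claw": -0.5}, {"dx": -12, "dy": -15, "dz": 5, "ax": 0, "ay": 0, "az": 0, "claw": -0.5}, {"dx": -12, "dy": -17, "dz": 5, "ax": 0, "ay": 0, "az": 0, "claw": -0.5}, {"dx": -12, "dy": -17, "dz": 5, "ax": 0, "ay": 0, "az": 0, "claw": -0.5}, {"dx": -12, "dy": -17, "dz": 5, "ax": 0, "ay": 0, "az": 0, "claw": -0.5}]}}

```text
clock: 15.1
eef_pos: [447.8, -176.0, 268.3]
tool_rot: [-1.574, -0.001, -1.513]
force: [-0.1, -0.2, -0.6]
width: 64.0
```

```bash
python3 - <<'E'
from h import *
s=read_state();print(s["clock"],s["eef_pos"],s["tool_rot"],s["force"],s["width"])
g=get_image("scene");crop(g,190,170,446,362,3,"pics/m.png")
g=get_image("top");crop(g,60,60,316,252,3,"pics/n.png")
E
```

```text
15.1 [ 447.78930445 -175.96085949  268.32437218] [-1.57405289e+00 -1.19070455e-03 -1.51296276e+00] [-0.07204952 -0.207689   -0.60869968] 64.01114310387257
```

View pics/m.png

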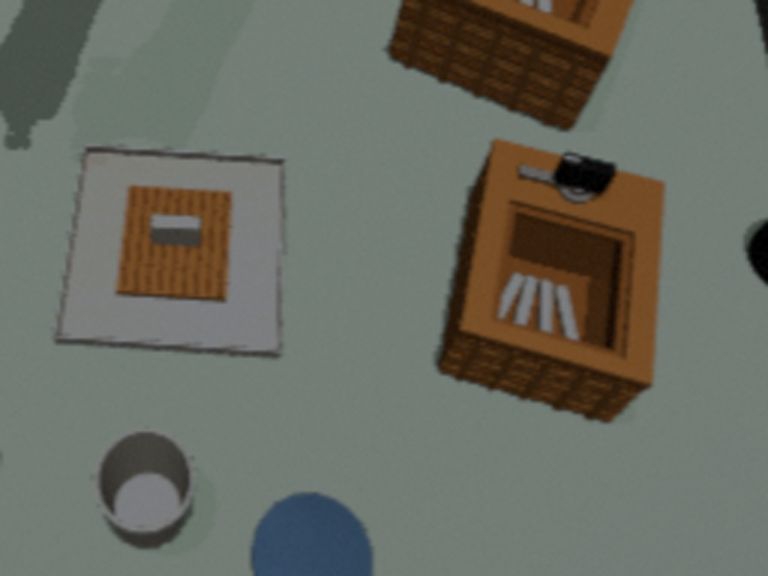

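View pics/n.png

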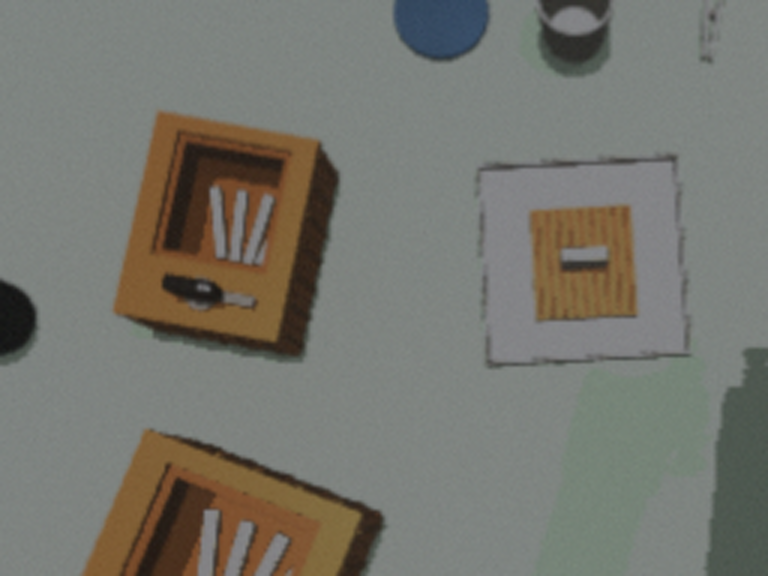

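Both views show the lid flat and centred in the tray with its pull up, at (585,262) in the top crop. The basket is open with clothespins visible, and the tongue at (240,300) lies beside the opening. The gripper is clear, so I'll hand in the job.

```bash
python3 -c "
from cell import *
print(finish_job())"
```

```text
the job is handed in; nothing more can be done
None
```

I opened the smaller honey-brown basket. I turned its latch clockwise from about 0.13 to 1.56 rad while the lid stayed seated. Then I lifted the lid straight up by its white pull, laid it in the aluminium tray, let go and moved the arm clear. I handed the job in at about 15 s of the 51 s allowed.

**Last checks:** The final top and scene pictures show the lid flat, right side up and centred in the tray. They also show the clothespins exposed and the tongue still turned beside the opening. The force readings stayed under about 10 N, and the gripper was touching nothing at the end.

**Limits of the checks:** No check failed. The latch angle is estimated from the gripper's turn and the pictures, not read from the joint. `finish_job` gives no verdict.

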